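# Rock the tube block into the dry-bath heater

### The arm

A 7-joint arm with a two-finger parallel gripper is mounted at the origin on a cart in front of the work surface, level with it; the furniture and walls round the work are solid. World frame = base frame: x ahead of the robot, y to its left, z up, the work surface at z = 0. Lengths are in mm, angles in rad, forces in N, time in s.
With the tool pointing down it reaches from about 350 to 900 mm from the base axis. Payload 8.1 kg.
Tool frame: the origin (TCP) lies midway between the tips of the shut fingers; the grasp point (between the pads) lies 19 mm behind it; z points along the fingers, y is the direction in which the jaws open and shut (so a half turn about z gives the same grasp; the last joint's range is limited). The gripper opens to 85 mm and grips with 20 to 120 N. Pads are 22 mm wide; open, the fingers measure 114 mm over their backs; the gripper's body (76 mm by 85 mm) begins 54 mm behind the grasp point. The pads swing forward as they close: fully open they stand 13 mm farther back than shut.
Start: joints at [-1.219, 0.434, 0.025, 1.573, -0.012, 1.134, -0.075], TCP at [274.579, 561.469, 231.323] pointing down, gripper open.
Joint ranges: [-2.62, 2.62], [-0.44, 2.09], [-1.27, 1.32], [0.08, 2.57], [-1.32, 4.46], [0.12, 2], [-2.74, 2.74]. Speed limits (rad/s): [2.22, 2.22, 3.01, 3.01, 3.14, 3.14, 3.14].

### API

Orientations are given as a unit quaternion [w, x, y, z].
In Python, from bench import bot gives the robot as it stands. The module is installed in compiled form; this text tells all that it offers.
- The arm moves only by the tool move_arm, never from a script. Its argument "targets" is a list that holds one entry, the list of rows, each a list of 7 numbers: the turn, a rotation vector about the tool's x, y, z in degrees, then the shift along the tool's x, y, z in mm, then the finger opening in mm, from 0 to 85.4. A call has 1 to 8 rows; each row is the pose to reach, as a shift and turn from the pose measured when the call began, along the tool's axes at that moment; what a row does not reach only later rows make up. A row lasts 1/12 s, in which the tool goes at most 41.7 mm and 7.16 degrees, less where a joint would pass 70% of its speed; a pose out of reach is approached as far as the arm can. A call with a gripper value outside its range is refused whole. The fingers move at their own pace and stop on an object; "squeeze" is the grip in N (left out, the last holds). Time passes only in rows, so rows that repeat a pose let the fingers close. It gives the time, the measured TCP pose, the force and the opening at its end, in the units of the state.
- bot.sense(): the state, without advancing time (a new reading comes with each control period).
- bot.get_image(name): name is "scene" or "top" or "wrist"; returns the picture (420x560x3 uint8, red, green, blue); there is no depth.
- bot.camera_model(name): a dict with "fx", "fy", "cx", "cy" (pixels), "extrinsics" (4x4, takes a point from camera to world coordinates). Camera axes: x right, y down, z forward; pixel columns grow to the right and rows downward; lengths in mm; the calibration is good to about 2 mm. A picture is of the moment at which its call begins: read the wrist's pose just before it. camera_model takes no time and is no camera call; for the wrist camera it gives the pose at the moment of the call.
- bot.close_job(): hands the job in, once; it reports no verdict.
The state is a dict: "time": time; "joints": joint angles; "qvel": joint speeds; "joint_efforts": joint torques, N m; "position": TCP position; "orientation": TCP orientation; "ft_force": force on the tool from outside, world axes, zero at the start; "torque": the same for the moment, N m; "opening": opening from 0.0 (shut) to 1.0 (fully open).
Only numpy, scipy, OpenCV 4.12 (cv2) and the standard library are available. Lean on these libraries where they do the work, as an engineer would, in place of code of your own. Each camera call takes 0.05 s, during which the arm holds its last target.

### The job

Three bare aluminium tube blocks stand on the bench; take the middle-sized one, whose outline fits the pocket of the small bench heater, and fit it. It is a close fit, so start it held tilted by about 15 degrees with its low end in the pocket first, then rock it down until it sits flat on the pocket floor, holes up, and let go. Leave the other two blocks where they stand.

Things in the scene. Friction and masses are not known exactly. Their poses are not given: they have to be found in the camera images.
- full_block: Block to fit: aluminium, 90 mm long (its x) x 44 wide (y) x 50 high (z), two rows of four dark holes in its top, about 0.4 kg, loose. Grasp it across the 44 mm width. Origin: centre of its underside. The three blocks stand side by side on the bench, left of the heater, in any order, long axes within 25 degrees of the robot's straight-ahead direction.
- half_block: A shorter aluminium block, 44 x 44 x 50 mm high, two rows of two holes, loose. Not wanted. Origin: centre of its underside.
- long_block: A longer aluminium block, 134 (x) x 44 (y) x 50 mm high, two rows of six holes, loose; too long for the pocket. Not wanted. Origin: centre of its underside.
- heater: Fixed white bench heater, 210 (x) x 120 mm; display at its -x end, facing the robot within 25 degrees. Raised grey plate with one pocket 96 (x) x 50 (y) mm, upper edges bevelled 8 mm wide and deep. Origin: on the bench below the pocket's centre; pocket mouth (plate top) at z 62 mm, flat floor at z 42 mm. Block: 3 mm play each side, either way round; seated it stands 30 mm proud.

How it is judged:
By the outcome, as a careful person would: the job done as asked, in the order asked, and still so for the second after the job is handed in, with the robot touching nothing.
It also fails if it takes over 38 s, if anything falls off the work surface, if the arm or the gripper's body presses on something with over 40 N, if the wrist force passes 120 N, or if a joint passes its speed limit or range.

## Working session

There is one attempt and no reset: what is moved stays moved. The work goes in short steps, Python scripts to look and compute and a tool call to move; the robot and the scene stay as the last step left them, time stands still between calls to the robot, and variables do not carry over. Pictures are saved under pics/ and viewed, and the job is handed in when it is done.

Besides the shell and the picture viewer there is one more tool, called after ">>>" by a JSON object that holds its "op" and its "data". move_arm: Moves the arm, as the interface text tells. Its arguments: {"type":"object","properties":{"targets":{"type":"array","items":{"type":"array","items":{"type":"array","items":{"type":"number"}}}},"squeeze":{"type":"number"}},"required":["targets"]}

```bash
mkdir -p pics; python3 - <<'E'
from bench import bot
import cv2,numpy as np
s=bot.sense();print({k:np.round(v,3).tolist() for k,v in s.items()})
for n in ("scene","top"):
    im=bot.get_image(n);cv2.imwrite(f"pics/{n}0.png",im[:,:,::-1])
    c=bot.camera_model(n);print(n,c["fx"],c["fy"],c["cx"],c["cy"],np.round(c["extrinsics"],4).tolist())
E
```

```text
{'time': 0.0, 'joints': [-1.219, 0.435, 0.025, 1.574, -0.012, 1.134, -0.075], 'qvel': [-0.0, 0.0, -0.001, -0.001, 0.001, 0.001, -0.0], 'joint_efforts': [0.001, -67.048, 1.025, -31.621, 0.016, 0.012, -0.0], 'position': [274.374, 560.992, 230.523], 'orientation': [-0.0, 0.225, 0.974, -0.001], 'ft_force': [-0.394, 0.219, 0.652], 'torque': [0.037, 0.015, -0.03], 'opening': 1.0}
scene 432.4783469474797 432.4783469474797 278.810548923148 207.15469782565586 [[0.7874, -0.3901, 0.4773, 111.7199], [-0.6164, -0.4877, 0.6182, -529.3882], [-0.0084, -0.781, -0.6245, 628.3082], [0.0, 0.0, 0.0, 1.0]]
top 397.0293573288671 397.0293573288671 279.3524614112695 212.0665930424588 [[0.0266, -0.9959, 0.0863, 485.8993], [-0.9996, -0.027, -0.0042, 48.2741], [0.0065, -0.0862, -0.9963, 876.9337], [0.0, 0.0, 0.0, 1.0]]
```

View pics/top0.png

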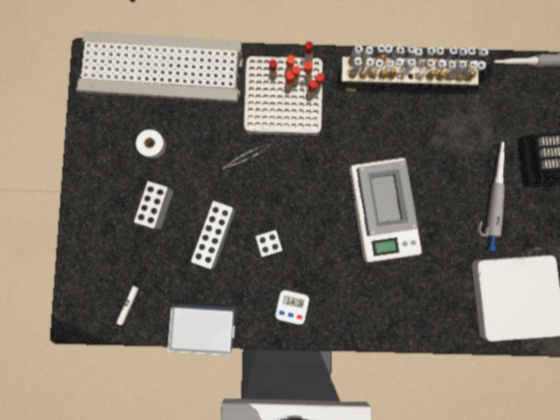

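View pics/scene0.png

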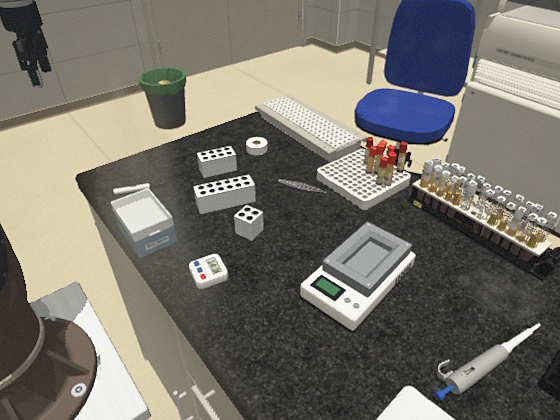

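The top view shows the 8-hole block at about (153,204), the 12-hole block at (212,235), the 4-hole block at (268,243), and the heater pocket at about (386,195). I'll enlarge these.

```bash
python3 - <<'E'
import cv2
im=cv2.imread("pics/top0.png")
cv2.imwrite("pics/cropA.png",cv2.resize(im[170:240,120:190],None,fx=8,fy=8,interpolation=cv2.INTER_CUBIC))
cv2.imwrite("pics/cropB.png",cv2.resize(im[150:270,340:430],None,fx=5,fy=5,interpolation=cv2.INTER_CUBIC))
E
```

```text
(no output)
```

View pics/cropA.png

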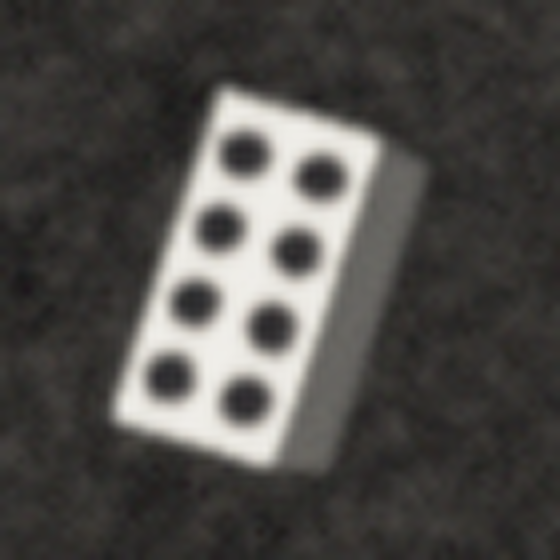

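View pics/cropB.png

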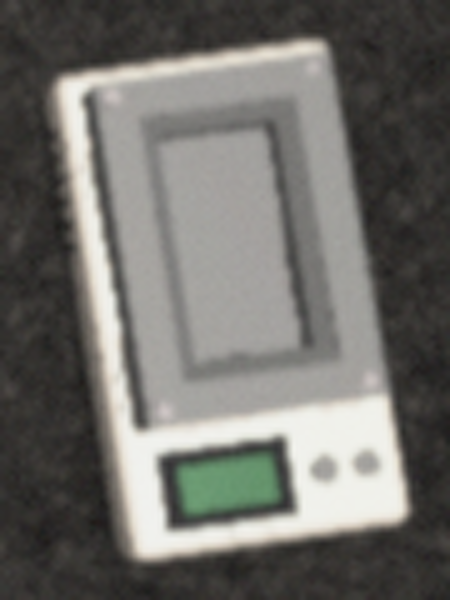

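```bash
cat > h.py <<'E'
import numpy as np
from bench import bot
def ray(n,uv,z,c=None):
    c=c or bot.camera_model(n); T=np.array(c["extrinsics"])
    d=T[:3,:3]@np.array([(uv[0]-c["cx"])/c["fx"],(uv[1]-c["cy"])/c["fy"],1.])
    return T[:3,3]+d*(z-T[2,3])/d[2]
def proj(n,P,c=None):
    c=c or bot.camera_model(n); T=np.array(c["extrinsics"])
    p=(np.asarray(P)-T[:3,3])@T[:3,:3]
    return np.c_[c["fx"]*p[:,0]/p[:,2]+c["cx"],c["fy"]*p[:,1]/p[:,2]+c["cy"]]
E
python3 - <<'E'
from h import *
def rep(name,pts,off,f,z):
    W=np.array([ray("top",(off[0]+(u+.5)/f-.5,off[1]+(v+.5)/f-.5),z) for u,v in pts])
    l=W[0]+W[1]-W[2]-W[3]
    print(name,W.mean(0).round(1),"yaw",np.degrees(np.arctan2(l[1],l[0])).round(2),np.linalg.norm(W-np.roll(W,-1,0),axis=1).round(1))
rep("block",[(220,85),(383,137),(272,468),(112,418)],(120,170),8,50)
rep("holes",[(245,154),(321,177),(246,401),(170,377)],(120,170),8,50)
rep("mouth",[(140,117),(297,97),(340,357),(187,380)],(340,150),5,62)
rep("plate",[(92,88),(328,58),(388,394),(143,428)],(340,150),5,62)
rep("floor?",[(158,135),(270,125),(308,345),(195,367)],(340,150),5,54)
E
```

```text
block [567.  314.5  50. ] yaw -15.14 [45.2 90.9 43.9 91.2]
holes [566.8 314.9  50. ] yaw -15.44 [20.9 61.5 20.9 61.3]
mouth [ 593.9 -178.8   62. ] yaw 9.92 [ 66.2 109.6  64.1 110.9]
plate [ 592.3 -177.5   62. ] yaw 9.49 [ 99.7 141.9 102.2 142.7]
floor? [ 592.6 -177.6   54. ] yaw 9.6 [47.4 93.7 48.2 98.5]
```

```bash
cat >> h.py <<'E'
from scipy.spatial.transform import Rotation as Ro
def Rz(d): return Ro.from_euler('z',d,degrees=True).as_matrix()
def tool(yaw_block,tilt=0):
    # tool-down, x axis along -(block long axis), y across; tilt>0 raises block +x end
    a=np.radians(yaw_block); X=-np.array([np.cos(a),np.sin(a),0]); Z=np.array([0,0,-1.]); Y=np.cross(Z,X)
    R=np.c_[X,Y,Z]
    Yb=np.array([-np.sin(a),np.cos(a),0])
    return Ro.from_rotvec(-np.radians(tilt)*Yb).as_matrix()@R
def cur():
    s=bot.sense(); q=s["orientation"]; return s,np.array(s["position"]),Ro.from_quat([q[1],q[2],q[3],q[0]]).as_matrix()
def rel(p,R):
    s,p0,R0=cur()
    return Ro.from_matrix(R0.T@R).as_rotvec(degrees=True).round(2), (R0.T@(np.array(p)-p0)).round(1)
def box(x,y,z0,z1,yaw,L,W):
    P=np.array([[sx*L/2,sy*W/2,z] for z in (z0,z1) for sx,sy in((1,1),(1,-1),(-1,-1),(-1,1))])
    return P@Rz(yaw).T+[x,y,0]
E
python3 - <<'E'
from h import *
import cv2
im=cv2.imread("pics/scene0.png"); F=5
c=bot.camera_model("scene")
def draw(im,P,off):
    p=((proj("scene",P,c)-off+.5)*F-.5).round().astype(int)
    for i in range(4): cv2.line(im,p[i],p[(i+1)%4],(0,0,255),1)
for nm,(x0,y0,w,h),bs in (("A",(180,135,80,60),[box(567,314.7,50,50,-15.3,90,44)]),("B",(300,215,120,110),[box(593,-178,62,62,9.7,112,66),box(593,-178,54,54,9.7,96,50)])):
    cr=cv2.resize(im[y0:y0+h,x0:x0+w],None,fx=F,fy=F,interpolation=cv2.INTER_CUBIC)
    for b in bs: draw(cr,b[:4],[x0,y0])
    cv2.imwrite(f"pics/sc{nm}.png",cr)
print(rel((567,315,170),tool(-15.3)))
E
```

```text
(array([ -0.08,  -0.  , -10.76]), array([-370.9,  -92.4,   60.8]))
```

View pics/scA.png

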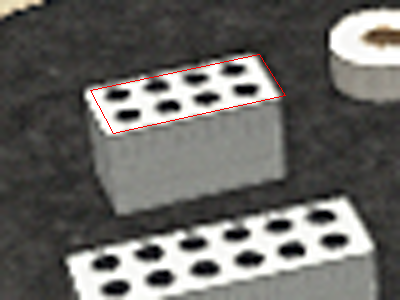

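View pics/scB.png

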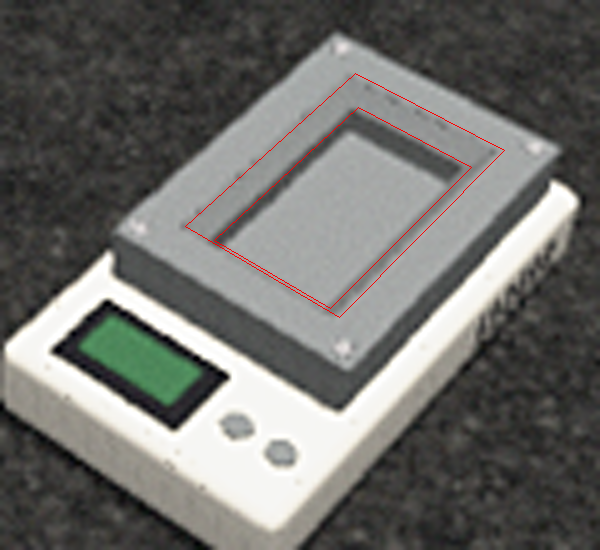

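Both cameras agree to about 1 px: in the scene crops the projected outlines lie on the block top and on the pocket's bevel edges. Moving above the block.

>>> {"op": "move_arm", "data": {"targets": [[[0,0,-1.3,-37,-9,6,85],[0,0,-2.6,-74,-18,12,85],[0,0,-4,-111,-28,18,80],[0,0,-5.3,-148,-37,24,75],[0,0,-6.7,-185,-46,30,70],[0,0,-8,-222,-55,36,66],[0,0,-9.4,-260,-65,42,66],[0,0,-10.8,-297,-74,49,66]]], "squeeze": 60}}

```text
time: 0.77
position: [509.8, 362.3, 181.3]
orientation: [-0.0, 0.132, 0.991, -0.001]
ft_force: [0.5, 0.9, -0.8]
opening: 0.774
```

```bash
python3 - <<'E'
from h import *
s,p,R=cur();print(s["time"],p,s["opening"],s["ft_force"]);print(rel((567,315,170),tool(-15.3)))
E
```

```text
0.7667 [509.84693318 362.30492423 181.33881604] 0.7743820680928624 [ 0.46284779  0.87818092 -0.75878843]
(array([-0.1 , -0.01,  0.1 ]), array([-67.6, -30.6,  11.4]))
```

>>> {"op": "move_arm", "data": {"targets": [[[0,0,0,-34,-15,6,66],[0,0,0,-68,-31,12,66],[0,0,0,-68,-31,12,66],[0,0,0,-68,-31,12,66]]]}}

```text
time: 1.1
position: [569.1, 311.1, 168.3]
orientation: [-0.0, 0.135, 0.991, -0.002]
ft_force: [-0.3, 0.6, 0.3]
opening: 0.775
```

```bash
python3 - <<'E'
from h import *
import cv2
c=bot.camera_model("wrist");im=bot.get_image("wrist");cv2.imwrite("pics/w1.png",im[:,:,::-1])
s,p,R=cur();print(s["time"],p,s["opening"]);print(np.round(c["extrinsics"],3),c["fx"],c["cx"],c["cy"])
print(proj("wrist",box(567,314.7,50,50,-15.3,90,44)[:4],c))
import pickle;pickle.dump(c,open("w1.pkl","wb"))
E
```

```text
1.15 [567.49782239 313.60189575 168.63428873] 0.7736227498815754
[[ 2.68000e-01  9.23000e-01  2.76000e-01  4.99493e+02]
 [ 9.63000e-01 -2.56000e-01 -8.00000e-02  3.31134e+02]
 [-3.00000e-03  2.87000e-01 -9.58000e-01  3.10600e+02]
 [ 0.00000e+00  0.00000e+00  0.00000e+00  1.00000e+00]] 315.62858517253215 282.15682582292374 210.31904344860618
[[310.52879954 249.19091021]
 [261.36173305 249.34079253]
 [258.74164772 147.27849004]
 [312.85555613 147.03327189]]
```

View pics/w1.png

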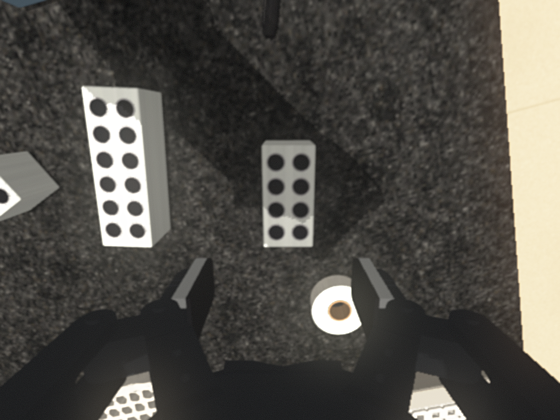

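```bash
python3 - <<'E'
from h import *
import cv2
c=bot.camera_model("wrist");p0=cur()[1];im=bot.get_image("wrist")[:,:,::-1]
s,p,R=cur();print(s["time"],p0,p)
P=proj("wrist",box(567,314.7,50,50,-15.3,90,44)[:4],c);print(P)
F=5;x0,y0=240,130
cr=cv2.resize(im[y0:y0+130,x0:x0+100],None,fx=F,fy=F,interpolation=cv2.INTER_CUBIC)
q=((P-[x0,y0]+.5)*F-.5).round().astype(int)
for i in range(4): cv2.line(cr,q[i],q[(i+1)%4],(0,0,255),1)
cv2.imwrite("pics/w2.png",cr)
import pickle;pickle.dump(c,open("w2.pkl","wb"))
E
```

```text
1.2 [567.49782239 313.60189575 168.63428873] [566.59255468 315.07805746 168.95501245]
[[307.88739595 251.47201996]
 [258.89255562 251.49209023]
 [256.42261378 150.00350238]
 [310.31207276 149.9420133 ]]
```

View pics/w2.png

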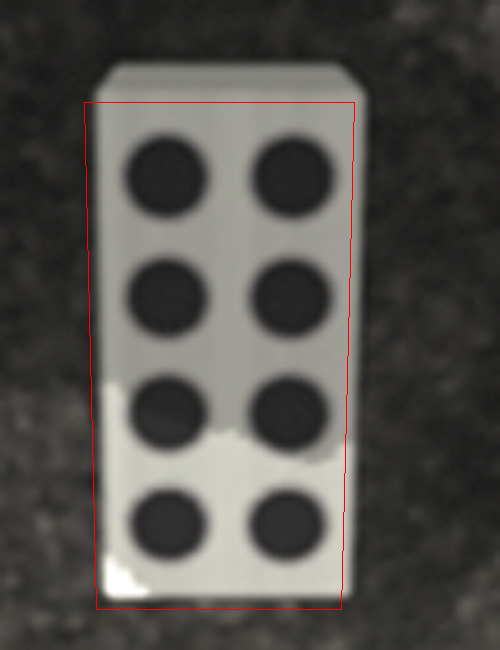

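```bash
python3 - <<'E'
from h import *
import pickle
c=pickle.load(open("w2.pkl","rb"))
for pts in ([(97,97),(365,94),(352,598),(105,598)],[(166,177),(293,177),(287,525),(168,525)]):
    W=np.array([ray("wrist",(240+(u+.5)/5-.5,130+(v+.5)/5-.5),50,c) for u,v in pts])
    l=W[2]+W[3]-W[0]-W[1];print(W.mean(0).round(1),np.degrees(np.arctan2(l[1],l[0])).round(2),np.linalg.norm(W-np.roll(W,-1,0),axis=1).round(1))
print(rel((567,315,170),tool(-15.3)),cur()[1])
E
```

```text
[565.9 316.9  50. ] -15.47 [43.7 89.  44.3 88.6]
[565.5 316.8  50. ] -15.53 [21.  61.5 21.  61.5]
(array([-0.11, -0.09,  0.12]), array([-0.4,  0. , -1. ])) [566.59255468 315.07805746 168.95501245]
```

>>> {"op": "move_arm", "data": {"targets": [[[0,0,0,0,0,36,66],[0,0,0,0,0,72,66],[0,0,0,0,0,104,66],[0,0,0,0,0,126,66],[0,0,0,0,0,140,66],[0,0,0,0,0,148,66],[0,0,0,0,0,148,66],[0,0,0,0,0,148,66]]]}}

```text
time: 1.87
position: [565.9, 316.1, 21.5]
orientation: [-0.001, 0.131, 0.991, -0.001]
ft_force: [0.1, 0.1, -0.0]
opening: 0.773
```

```bash
python3 - <<'E'
from h import *
s,p,R=cur();print(s["time"],p,s["opening"],s["ft_force"]);print(rel((566.5,315.7,21),tool(-15.4)))
E
```

```text
1.8667 [565.90702789 316.09131988  21.49104438] 0.7734746248539534 [ 0.12023875  0.07804251 -0.01095433]
(array([-0.07, -0.09,  0.31]), array([-0.7, -0.2,  0.5]))
```

Close the fingers.

>>> {"op": "move_arm", "data": {"targets": [[[0,0,0.3,0,0,0,42],[0,0,0.3,0,0,0,36],[0,0,0.3,0,0,0,36],[0,0,0.3,0,0,0,36],[0,0,0.3,0,0,0,36],[0,0,0.3,0,0,0,36]]], "squeeze": 70}}

```text
time: 2.37
position: [566.6, 317.1, 23.4]
orientation: [0.0, 0.134, 0.991, 0.001]
ft_force: [-0.0, 0.1, 5.9]
opening: 0.502
```

```bash
python3 - <<'E'
from h import *
s,p,R=cur();print(s["time"],p,s["opening"]*85.4,s["ft_force"],rel((566.5,315.7,21),tool(-15.4)))
E
```

```text
2.3667 [566.55689949 317.06685633  23.4071842 ] 42.91130790090026 [-0.0474681   0.07906272  5.86485886] (array([ 0.06, -0.01,  0.02]), array([-0.3, -1.3,  2.4]))
```

>>> {"op": "move_arm", "data": {"targets": [[[0,0,0,0,0,-6,36],[0,0,0,0,0,-20,36],[0,0,0,0,0,-45,36],[0,0,0,0,0,-75,36],[0,0,0,0,0,-105,36],[0,0,0,0,0,-130,36],[0,0,0,0,0,-140,36],[0,0,0,0,0,-140,36]]]}}

```text
time: 3.03
position: [567.9, 317.7, 166.6]
orientation: [0.002, 0.134, 0.991, 0.002]
ft_force: [0.1, 0.1, -4.4]
opening: 0.5
```

```bash
python3 - <<'E'
from h import *
import cv2
c=bot.camera_model("wrist");s,p,R=cur();print(s["time"],p,s["opening"]*85.4,s["ft_force"],s["torque"])
im=bot.get_image("wrist");cv2.imwrite("pics/w3.png",im[:,:,::-1])
im=bot.get_image("scene")[:,:,::-1];cv2.imwrite("pics/s3.png",im)
pp=proj("scene",[p])[0].astype(int);print(pp)
im=bot.get_image("top")[:,:,::-1];cv2.imwrite("pics/t3.png",im)
E
```

```text
3.0333 [567.89620161 317.70431034 166.60257039] 42.73257387420953 [ 0.06849056  0.11446181 -4.40519224] [ 0.04059398 -0.04062393  0.04148731]
[212 110]
```

View pics/w3.png

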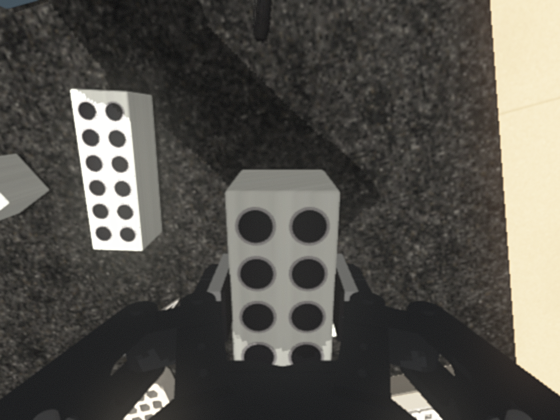

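View pics/s3.png

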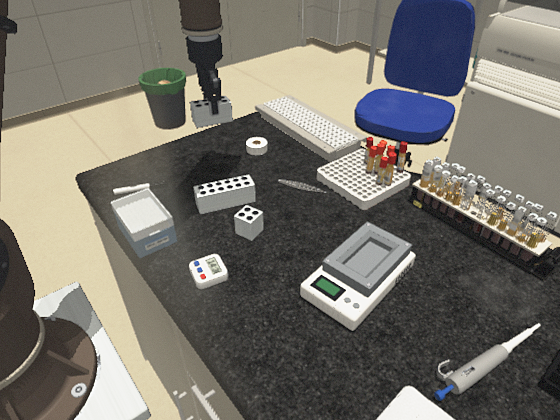

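View pics/t3.png

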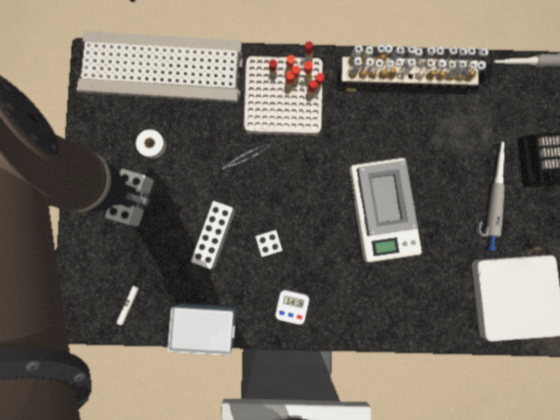

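The block is held level, about 4.4 N. The wrist view shows its near top edge at about (227..339,192). I'll measure its pose in the tool frame.

```bash
python3 - <<'E'
import cv2
im=cv2.imread("pics/w3.png")
cv2.imwrite("pics/w3c.png",cv2.resize(im[160:290,215:350],None,fx=5,fy=5,interpolation=cv2.INTER_CUBIC)[:600])
E
```

```text
(no output)
```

View pics/w3c.png

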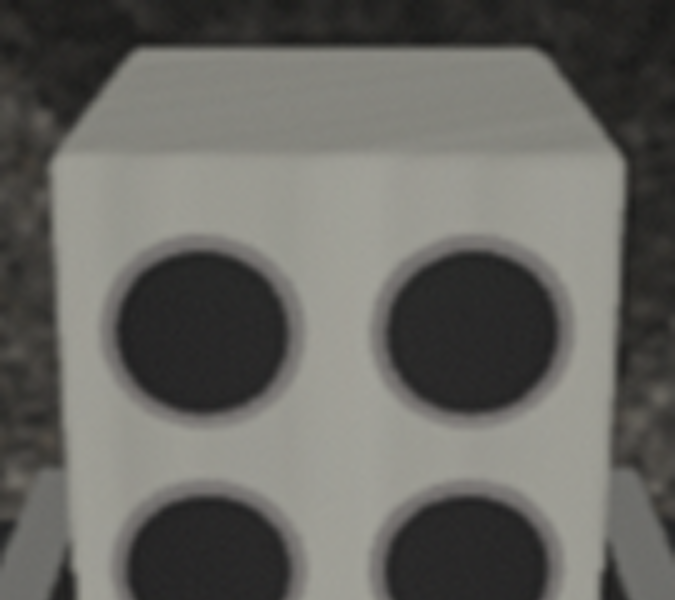

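```bash
cat >> h.py <<'E'
import cv2
def pnp(c,obj,img):
    K=np.array([[c["fx"],0,c["cx"]],[0,c["fy"],c["cy"]],[0,0,1.]])
    ok,r,t=cv2.solvePnP(np.array(obj,float),np.array(img,float),K,None)
    e=cv2.projectPoints(np.array(obj,float),r,t,K,None)[0][:,0]-img
    return cv2.Rodrigues(r)[0],t[:,0],np.sqrt((e**2).sum(1)).round(2)
E
python3 - <<'E'
from h import *
c=bot.camera_model("wrist");s,p,R=cur()
print(p)
obj=[(-45,-22,50),(-45,22,50),(-45,-22,0),(-45,22,0),(-30.75,-10.5,50),(-30.75,10.5,50),(-10.25,-10.5,50),(-10.25,10.5,50)]
px=[(52,158),(627,158),(137,46),(541,46),(203,332),(472,332),(210,572),(466,572)]
img=np.array([(215+(u+.5)/5-.5,160+(v+.5)/5-.5) for u,v in px])
Rb,tb,e=pnp(c,obj,img);print(e)
T=np.array(c["extrinsics"]); Rc=R.T@T[:3,:3]; tc=R.T@(T[:3,3]-p)
print("cam in tool",tc.round(1))
Rt=Rc@Rb; tt=Rc@tb+tc
print("block origin in tool",tt.round(2),"R",Rt.round(3).tolist())
n=tool(0); print(Ro.from_matrix(Rt.T@ n.T).as_rotvec(degrees=True).round(2))
E
```

```text
[565.45092248 316.30982183 161.58723466]
[0.57 0.21 1.03 1.04 0.58 0.51 0.78 0.7 ]
cam in tool [ 7.240e+01  1.000e-01 -1.423e+02]
block origin in tool [ 0.22  0.21 24.96] R [[-1.0, -0.002, -0.006], [-0.002, 1.0, -0.002], [0.006, -0.002, -1.0]]
[-0.12 -0.33  0.11]
```

```bash
python3 - <<'E'
from h import *
c=bot.camera_model("wrist");s,p,R=cur()
T=np.array(c["extrinsics"]); Rc=R.T@T[:3,:3]; tc=R.T@(T[:3,3]-p)
for dx,dy,z in ((0,100,170),(40,90,170),(60,85,170),(100,0,170)):
    Rn=tool(9.7); a=np.radians(9.7)
    pn=np.array([593,-177,z])+Rz(9.7)@[dx,dy,0]
    E=np.eye(4);E[:3,:3]=Rn@Rc;E[:3,3]=Rn@tc+pn
    c2=dict(c);c2["extrinsics"]=E
    print(dx,dy,pn.round(),proj("",box(593,-177,62,62,9.7,112,66)[:4],c2).round().tolist())
print(rel((620,-80,170),tool(9.7)))
E
```

```text
0 100 [576. -78. 170.] [[206.0, 269.0], [130.0, 269.0], [110.0, 138.0], [195.0, 138.0]]
40 90 [617. -82. 170.] [[214.0, 226.0], [136.0, 226.0], [115.0, 83.0], [205.0, 82.0]]
60 85 [638. -83. 170.] [[219.0, 203.0], [138.0, 203.0], [118.0, 53.0], [209.0, 53.0]]
100 0 [ 692. -160.  170.] [[324.0, 153.0], [240.0, 154.0], [233.0, -12.0], [330.0, -12.0]]
(array([ -0.03,  -0.13, -25.07]), array([-157.6, -367.7,   -8.3]))
```

Next stop: beside the heater at (617,-82,170), from where the whole pocket is visible.

>>> {"op": "move_arm", "data": {"targets": [[[0,0,-2,-12,-28,-4,36],[0,0,-4,-26,-61,-8,36],[0,0,-6,-40,-94,-8,36],[0,0,-8,-54,-128,-8,36],[0,0,-10,-68,-162,-8,36],[0,0,-12.5,-82,-196,-8,36],[0,0,-15,-96,-230,-8,36],[0,0,-17.5,-110,-264,-8,36]]]}}

```text
time: 3.85
position: [600.2, 30.7, 167.4]
orientation: [-0.003, -0.02, 1.0, -0.0]
ft_force: [0.8, -0.2, -5.1]
opening: 0.502
```

```bash
python3 - <<'E'
from h import *
s,p,R=cur();print(s["time"],p,s["opening"]*85.4,s["ft_force"],rel((617,-82,170),tool(9.7)))
E
```

```text
3.85 [600.20301939  30.72860429 167.38111556] 42.89541324186553 [ 0.82424725 -0.20236599 -5.06043502] (array([-0.02, -0.34, -7.44]), array([ -12.3, -113.3,   -2.6]))
```

>>> {"op": "move_arm", "data": {"targets": [[[0,-0.1,-2.5,-4,-34,-1,36],[0,-0.3,-5,-8,-67,-2,36],[0,-0.3,-7.4,-11,-94,-3,36],[0,-0.3,-7.4,-12,-113,-3,36],[0,-0.3,-7.4,-12,-113,-3,36],[0,-0.3,-7.4,-12,-113,-3,36],[0,-0.3,-7.4,-12,-113,-3,36]]]}}

```text
time: 4.43
position: [615.7, -80.9, 168.6]
orientation: [-0.002, -0.084, 0.996, 0.0]
ft_force: [0.0, 0.8, -5.2]
opening: 0.503
```

```bash
python3 - <<'E'
from h import *
import pickle
bot.get_image("wrist")
bot.get_image("wrist")
c=bot.camera_model("wrist");s,p,R=cur();print(s["time"],p,s["qvel"],s["ft_force"])
im=bot.get_image("wrist")[:,:,::-1];cv2.imwrite("pics/w4.png",im);print(cur()[1])
pickle.dump((c,p,R),open("w4.pkl","wb"))
cv2.imwrite("pics/w4c.png",cv2.resize(im[50:250,90:290],None,fx=3,fy=3,interpolation=cv2.INTER_CUBIC))
E
```

```text
4.5333 [616.17897691 -80.02364772 169.3636612 ] [-0.00512607 -0.00838557  0.00262961 -0.00736627  0.00189001  0.00243836
  0.00167445] [-0.48769253  0.93433988 -4.82275789]
[616.39012573 -80.08839557 169.71304299]
```

View pics/w4.png

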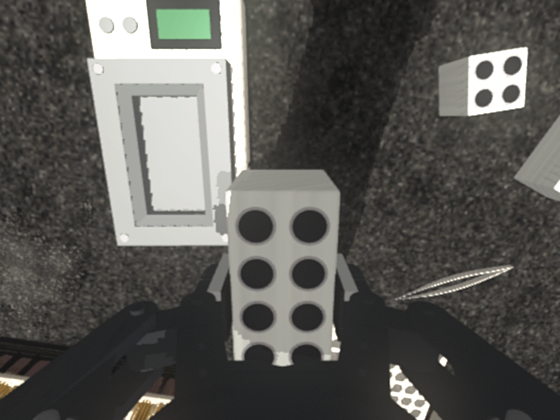

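View pics/w4c.png

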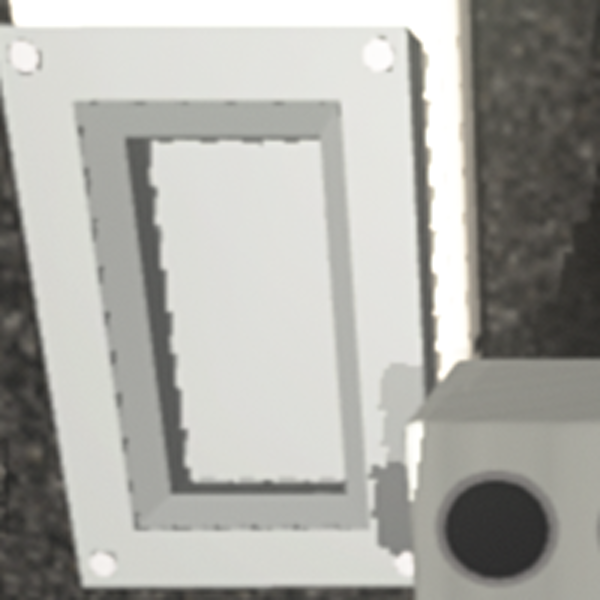

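```bash
python3 - <<'E'
from h import *
import pickle
c,p,R=pickle.load(open("w4.pkl","rb"))
px=[(77,101),(340,101),(370,527),(136,528),(127,138),(320,138),(347,493),(170,493)]
obj=[(-56,-33,62),(-56,33,62),(56,33,62),(56,-33,62),(-48,-25,54),(-48,25,54),(48,25,54),(48,-25,54)]
img=np.array([(90+(u+.5)/3-.5,50+(v+.5)/3-.5) for u,v in px])
Rh,th,e=pnp(c,obj,img);print(e)
T=np.array(c["extrinsics"]);print("heater pnp",(T[:3,:3]@th+T[:3,3]).round(1),Ro.from_matrix(T[:3,:3]@Rh).as_rotvec(degrees=True).round(2))
for sl,z in ((slice(0,4),62),(slice(4,8),54)):
    W=np.array([ray("",u,z,c) for u in img[sl]]);l=W[2]+W[3]-W[0]-W[1]
    print(W.mean(0).round(1),np.degrees(np.arctan2(l[1],l[0])).round(2),np.linalg.norm(W-np.roll(W,-1,0),axis=1).round(1))
print(proj("",box(593,-177.5,62,62,9.7,112,66)[:4],c).round(1), img[:4].round(1))
E
```

```text
[0.35 0.4  0.16 0.34 0.12 0.19 0.46 0.58]
heater pnp [ 593.3 -177.    -2.7] [ 0.06 -0.82  9.93]
[ 592.  -176.2   62. ] 9.75 [ 64.6 110.8  65.3 111.1]
[ 592.3 -176.3   54. ] 9.6 [49.4 95.3 50.4 95.2]
[[211.7 226.9]
 [132.9 226.9]
 [112.5  83.6]
 [202.   83.6]] [[115.3  83.3]
 [203.   83.3]
 [213.  225.3]
 [135.  225.7]]
```

Wrist and top agree on the heater within 2 mm: wrist gives (592.3,-176.3) with yaw 9.7°. The same bias shows for the block, so the wrist frame is consistent. Next I'll plan the approach and tilt.

```bash
cat >> h.py <<'E'
H=np.array([592.4,-176.4,0]); YAW=9.7; TB=np.array([0.2,-0.2,24.])
def pose(tilt,cx,cz,cy=0,tb=None):
    a=np.radians(tilt); tb=TB if tb is None else tb
    Ry=Ro.from_euler('y',-tilt,degrees=True).as_matrix()
    return H+Rz(YAW)@(np.array([cx,cy,cz])+Ry@(tb-[-45,0,0])), tool(YAW,tilt)
def where(tb=None):
    # block low corner and tilt in heater frame from measured pose
    s,p,R=cur(); tb=TB if tb is None else tb
    Rb=Rz(YAW).T@R@tool(0).T
    c=Rz(YAW).T@(p-H)+Rb@(np.array([-45,0,0])-tb)
    f=Rz(YAW).T@(p-H)+Rb@(np.array([45,0,0])-tb)
    print("t",round(s["time"],2),"low",c.round(1),"high",f.round(1),"rot",Ro.from_matrix(Rb).as_rotvec(degrees=True).round(2),"F",np.round(s["ft_force"],1),"M",np.round(s["torque"],2),"op",round(s["opening"]*85.4,1))
E
python3 - <<'E'
from h import *
where()
for a in ((15,-43.5,100),(15,-43.5,75)):
    print(a,pose(*a)[0].round(1),*rel(*pose(*a)))
E
```

```text
t 4.58 low [ -5.4  91.  145.8] high [ 84.6  91.2 145.6] rot [0.04 0.1  0.07] F [-0.2  0.6 -3.7] M [ 0.04 -0.05 -0.04] op 42.9
(15, -43.5, 100) [ 586.5 -177.6  134.9] [  0.04 -15.1    0.07] [ 46.  -91.1  34.9]
(15, -43.5, 75) [ 586.5 -177.6  109.9] [  0.04 -15.1    0.07] [ 45.9 -91.1  59.9]
```

>>> {"op": "move_arm", "data": {"targets": [[[0,-2,0,8,-15,2,36],[0,-4.5,0,16,-32,6,36],[0,-7,0,24,-49,12,36],[0,-9.5,0,32,-66,18,36],[0,-12,0,40,-80,26,36],[0,-14,0,46,-91,32,36],[0,-15.1,0,46,-91,35,36],[0,-15.1,0,46,-91,35,36]]]}}

```text
time: 5.25
position: [584.2, -178.2, 133.5]
orientation: [0.129, -0.083, 0.988, 0.012]
ft_force: [0.5, -0.5, -4.6]
opening: 0.501
```

>>> {"op": "move_arm", "data": {"targets": [[[0,0,0,0,0,0,36],[0,0,0,0,0,0,36],[0,0,0,0,0,0,36]]]}}

```text
time: 5.5
position: [585.0, -177.0, 133.9]
orientation: [0.129, -0.084, 0.988, 0.012]
ft_force: [-0.4, 0.6, -3.9]
opening: 0.504
```

```bash
python3 - <<'E'
from h import *
import pickle
where()
for a in ((15,-43.5,75),(15,-43.5,50)): print(a,*rel(*pose(*a)))
c=bot.camera_model("wrist");s,p,R=cur()
im=bot.get_image("wrist")[:,:,::-1];cv2.imwrite("pics/w5.png",im)
pickle.dump((c,p,R),open("w5.pkl","wb"))
im=bot.get_image("scene")[:,:,::-1];cv2.imwrite("pics/s5.png",cv2.resize(im[150:340,280:440],None,fx=3,fy=3,interpolation=cv2.INTER_CUBIC))
where()
E
```

```text
t 5.5 low [-44.9   0.8  99.1] high [ 42.1   0.9 122.2] rot [  0.1  -14.89   0.07] F [-0.4  0.6 -3.9] M [-0.09  0.53  0.03] op 43.0
(15, -43.5, 75) [ 0.11 -0.11  0.05] [ 4.9 -0.9 23.5]
(15, -43.5, 50) [ 0.11 -0.11  0.05] [11.3 -0.9 47.7]
t 5.6 low [-44.9   0.6  99.1] high [ 42.1   0.7 122.2] rot [  0.09 -14.91   0.06] F [-0.2 -0.  -5.4] M [-0.13  0.51 -0.03] op 42.9
```

View pics/w5.png

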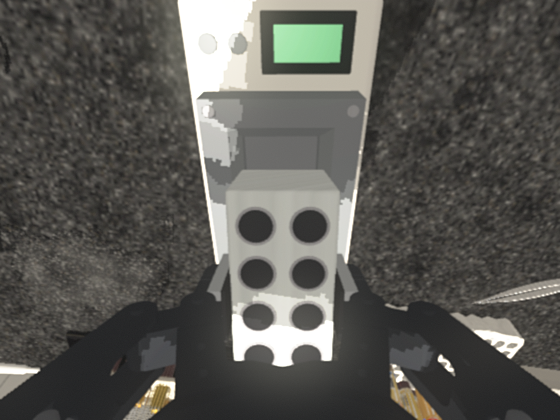

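View pics/s5.png

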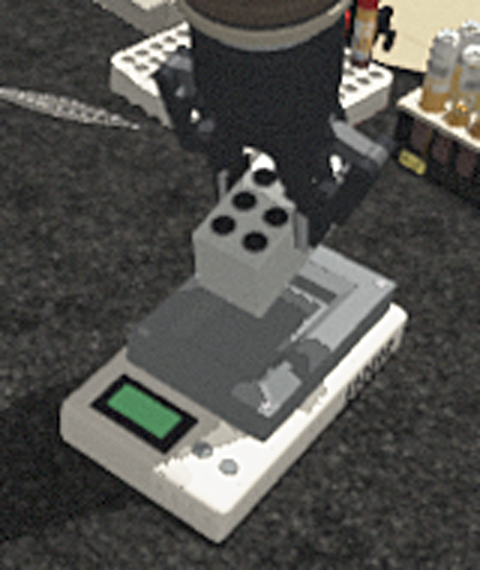

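```bash
python3 - <<'E'
from h import *
import pickle
c,p,R=pickle.load(open("w5.pkl","rb"))
im=cv2.imread("pics/w5.png");F=5;x0,y0=190,85
cr=cv2.resize(im[y0:y0+110,x0:x0+155],None,fx=F,fy=F,interpolation=cv2.INTER_CUBIC)
for b,col in((box(592.4,-176.4,62,62,9.7,112,66),(0,0,255)),(box(592.4,-176.4,54,54,9.7,96,50),(0,255,0)),(box(592.4,-176.4,42,42,9.7,96,50),(255,0,0))):
    q=((proj("",b[:4],c)-[x0,y0]+.5)*F-.5).round().astype(int)
    for i in range(4): cv2.line(cr,q[i],q[(i+1)%4],col,1)
cv2.imwrite("pics/w5c.png",cr)
E
```

```text
(no output)
```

View pics/w5c.png

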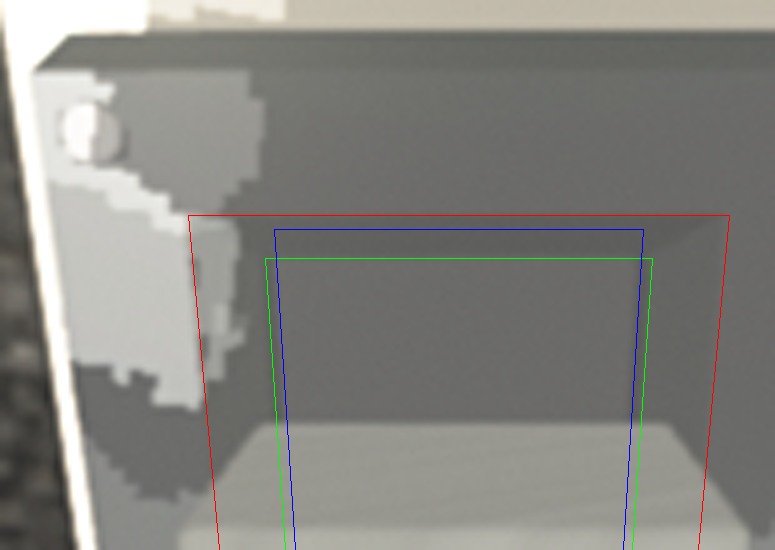

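The pocket overlay matches within about half a pixel. Lowering with the tilt held.

>>> {"op": "move_arm", "data": {"targets": [[[0.1,-0.1,0,2.5,-0.8,10,36],[0.1,-0.1,0,5,-0.8,21,36],[0.1,-0.1,0,7,-0.8,31,36],[0.1,-0.1,0,9,-0.8,38,36],[0.1,-0.1,0,9,-0.8,38,36],[0.1,-0.1,0,9,-0.8,38,36]]]}}

```text
time: 6.1
position: [586.0, -177.6, 94.4]
orientation: [0.13, -0.084, 0.988, 0.011]
ft_force: [0.2, 0.4, -4.9]
opening: 0.505
```

```bash
python3 - <<'E'
from h import *
where()
for a in ((15,-43.5,50),(15,-43.5,45)): print(a,*rel(*pose(*a)))
E
```

```text
t 6.1 low [-44.    0.   59.5] high [43.   0.1 82.8] rot [  0.02 -14.95   0.05] F [ 0.2  0.4 -4.9] M [-0.05  0.49 -0.04] op 43.1
(15, -43.5, 50) [ 0.03 -0.05  0.05] [ 2.  -0.1  9.3]
(15, -43.5, 45) [ 0.03 -0.05  0.05] [ 3.3 -0.1 14.1]
```

>>> {"op": "move_arm", "data": {"targets": [[[0,0,0,0.8,-0.1,3,36],[0,0,0,1.6,-0.1,6,36],[0,0,0,2.4,-0.1,9.5,36],[0,0,0,3.3,-0.1,13,36],[0,0,0,3.5,-0.1,14,36],[0,0,0,3.5,-0.1,14,36],[0,0,0,3.5,-0.1,14,36]]]}}

```text
time: 6.68
position: [586.2, -177.7, 79.9]
orientation: [0.13, -0.084, 0.988, 0.011]
ft_force: [0.0, -0.2, -3.7]
opening: 0.499
```

```bash
python3 - <<'E'
from h import *
where()
for a in ((15,-43.5,43),(11,-43.7,44),(8,-44,44),(4,-44.4,44),(0,-44.8,44)): print(a,*rel(*pose(*a)))
E
```

```text
t 6.68 low [-43.8  -0.1  45.1] high [43.2  0.  68.3] rot [  0.03 -14.95   0.05] F [ 0.  -0.2 -3.7] M [-0.12  0.52 -0.  ] op 42.6
(15, -43.5, 43) [ 0.03 -0.05  0.04] [0.3 0.  2. ]
(11, -43.7, 44) [0.03 3.95 0.04] [-1.3  0.   4.2]
(8, -44, 44) [0.03 6.95 0.05] [-2.1  0.   6.6]
(4, -44.4, 44) [ 0.03 10.95  0.05] [-2.8  0.   9.9]
(0, -44.8, 44) [ 0.03 14.95  0.05] [-3.4  0.  13.2]
```

Low end is in the pocket with no contact. I'll ease down to find the floor.

>>> {"op": "move_arm", "data": {"targets": [[[0,0,0,0.2,0,1,36],[0,0,0,0.4,0,2,36],[0,0,0,0.6,0,3,36],[0,0,0,0.6,0,3,36],[0,0,0,0.6,0,3,36]]]}}

```text
time: 7.1
position: [586.4, -177.6, 76.8]
orientation: [0.13, -0.084, 0.988, 0.011]
ft_force: [0.7, 0.2, -5.3]
opening: 0.498
```

```bash
python3 - <<'E'
from h import *
where()
im=bot.get_image("scene")[:,:,::-1];cv2.imwrite("pics/s6.png",cv2.resize(im[150:340,280:440],None,fx=3,fy=3,interpolation=cv2.INTER_CUBIC))
im=bot.get_image("wrist")[:,:,::-1];cv2.imwrite("pics/w6.png",im)
where()
E
```

```text
t 7.1 low [-43.6  -0.   42. ] high [43.4  0.1 65.2] rot [  0.03 -14.94   0.05] F [ 0.7  0.2 -5.3] M [-0.1   0.51  0.04] op 42.5
t 7.2 low [-43.5  -0.1  42.1] high [43.5 -0.  65.3] rot [  0.02 -14.95   0.05] F [ 0.8 -0.7 -5.1] M [-0.08  0.54  0.04] op 42.7
```

View pics/s6.png

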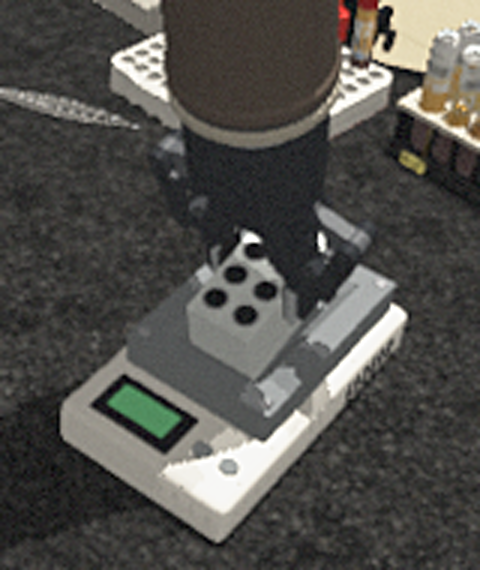

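View pics/w6.png

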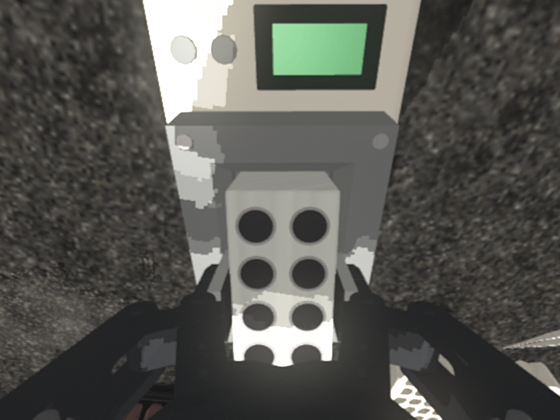

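Low end seated just above the floor, still free of contact and centred in y. Now rocking down about the low corner.

```bash
python3 - <<'E'
from h import *
for a in ((13,-43.6,42),(11,-43.8,42),(9,-44,42),(7,-44.2,42),(5,-44.4,42),(3,-44.6,42),(1,-44.8,42),(0,-44.8,42)): print(a,*rel(*pose(*a)))
E
```

```text
(13, -43.6, 42) [0.03 1.95 0.05] [-0.7  0.   1.6]
(11, -43.8, 42) [0.03 3.95 0.05] [-1.2  0.   3.2]
(9, -44, 42) [0.03 5.95 0.05] [-1.7  0.   4.8]
(7, -44.2, 42) [0.03 7.95 0.05] [-2.2  0.   6.4]
(5, -44.4, 42) [0.03 9.95 0.05] [-2.6  0.   8. ]
(3, -44.6, 42) [ 0.03 11.95  0.05] [-2.9  0.   9.7]
(1, -44.8, 42) [ 0.02 13.95  0.05] [-3.2  0.  11.3]
(0, -44.8, 42) [ 0.02 14.95  0.05] [-3.4  0.  12.2]
```

>>> {"op": "move_arm", "data": {"targets": [[[0,1,0,-0.3,0,0.8,36],[0,2,0,-0.7,0,1.6,36],[0,3,0,-1,0,2.4,36],[0,4,0,-1.2,0,3.2,36],[0,5,0,-1.5,0,4,36],[0,6,0,-1.7,0,4.8,36],[0,7,0,-2,0,5.6,36],[0,8,0,-2.2,0,6.4,36]]]}}

```text
time: 7.87
position: [590.4, -176.9, 71.2]
orientation: [0.06, -0.085, 0.995, 0.005]
ft_force: [-0.4, 0.0, -3.6]
opening: 0.498
```

```bash
python3 - <<'E'
from h import *
where()
for a in ((5,-44.4,42),(3,-44.6,42),(1,-44.8,42),(0,-44.8,42)): print(a,*rel(*pose(*a)))
E
```

```text
t 7.87 low [-44.1   0.   42. ] high [45.3  0.1 52.7] rot [ 0.02 -6.85  0.06] F [-0.4  0.  -3.6] M [-0.05  0.2   0.  ] op 42.6
(5, -44.4, 42) [0.02 1.85 0.06] [-0.4 -0.1  1.4]
(3, -44.6, 42) [0.02 3.85 0.06] [-1.  -0.1  3. ]
(1, -44.8, 42) [0.02 5.85 0.06] [-1.5 -0.1  4.6]
(0, -44.8, 42) [0.02 6.85 0.06] [-1.8 -0.1  5.5]
```

>>> {"op": "move_arm", "data": {"targets": [[[0,1,0,-0.3,-0.1,0.7,36],[0,2,0,-0.5,-0.1,1.5,36],[0,3,0,-0.8,-0.1,2.3,36],[0,4,0,-1.1,-0.1,3.1,36],[0,5,0,-1.3,-0.1,3.9,36],[0,6,0,-1.6,-0.1,4.7,36],[0,6.8,0,-1.8,-0.1,5.4,36],[0,6.8,0,-1.8,-0.1,5.4,36]]]}}

```text
time: 8.53
position: [593.4, -176.1, 65.8]
orientation: [-0.0, -0.085, 0.996, 0.0]
ft_force: [0.6, -0.1, -4.9]
opening: 0.502
```

```bash
python3 - <<'E'
from h import *
where()
im=bot.get_image("scene")[:,:,::-1];cv2.imwrite("pics/s7.png",cv2.resize(im[150:340,280:440],None,fx=3,fy=3,interpolation=cv2.INTER_CUBIC))
im=bot.get_image("wrist")[:,:,::-1];cv2.imwrite("pics/w7.png",im)
E
```

```text
t 8.53 low [-44.2   0.2  41.8] high [45.8  0.4 41.8] rot [ 0.02 -0.    0.11] F [ 0.6 -0.1 -4.9] M [-0.01 -0.05 -0.05] op 42.9
```

View pics/s7.png

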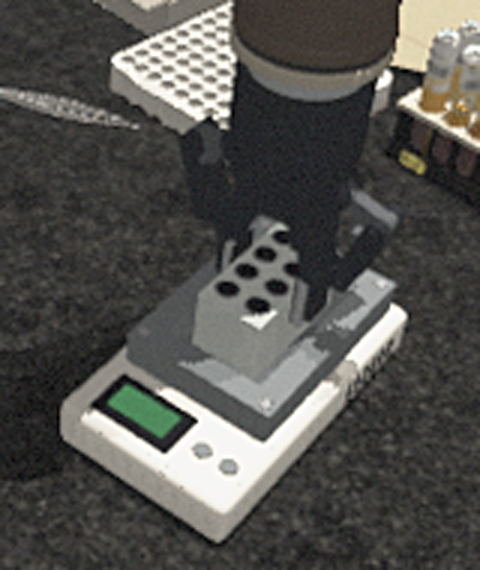

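View pics/w7.png

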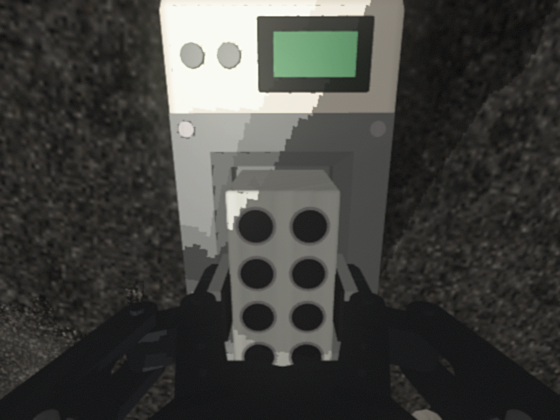

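Level, inside the pocket and still not touching anything. Lowering gently to the floor.

>>> {"op": "move_arm", "data": {"targets": [[[0,0,0,0.3,-0.2,0.5,36],[0,0,0,0.5,-0.2,1,36],[0,0,0,0.5,-0.2,1.5,36],[0,0,0,0.5,-0.2,1.5,36]]]}}

```text
time: 8.97
position: [592.6, -176.8, 65.4]
orientation: [0.001, -0.085, 0.996, 0.0]
ft_force: [-1.8, 2.1, 4.5]
opening: 0.503
```

```bash
python3 - <<'E'
from h import *
where();print(cur()[1])
E
```

```text
t 8.97 low [-45.   -0.3  41.3] high [45.  -0.2 41.5] rot [ 0.01 -0.11  0.07] F [-1.8  2.1  4.5] M [0.24 0.6  0.01] op 42.9
[ 592.60635811 -176.81906594   65.40520088]
```

Contact at TCP z 65.4. That is exactly floor height plus the grasp height (42 + 23.4), so the block is on the floor. Releasing.

>>> {"op": "move_arm", "data": {"targets": [[[0,0,0,0,0,0.3,44],[0,0,0,0,0,0,50],[0,0,0,0,0,0,58],[0,0,0,0,0,0,64],[0,0,0,0,0,0,64],[0,0,0,0,0,0,64]]]}}

```text
time: 9.47
position: [592.7, -176.9, 65.4]
orientation: [0.001, -0.085, 0.996, 0.0]
ft_force: [0.9, 0.0, 0.3]
opening: 0.751
```

```bash
python3 - <<'E'
from h import *
where();print(cur()[1])
im=bot.get_image("wrist")[:,:,::-1];cv2.imwrite("pics/w8.png",im)
E
```

```text
t 9.47 low [-45.   -0.4  41.3] high [45.  -0.3 41.5] rot [ 0.   -0.11  0.07] F [0.9 0.  0.3] M [ 0.01 -0.02  0.  ] op 64.1
[ 592.65640667 -176.87871342   65.41013889]
```

View pics/w8.png

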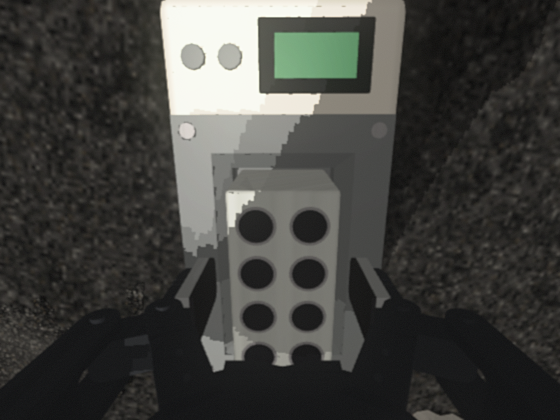

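The fingers are open and clear on both sides, the force is about zero, and the block did not move. Retreating straight up, then looking.

>>> {"op": "move_arm", "data": {"targets": [[[0,0,0,0,0,-10,64],[0,0,0,0,0,-30,64],[0,0,0,0,0,-60,64],[0,0,0,0,0,-95,64],[0,0,0,0,0,-130,64],[0,0,0,0,0,-150,64],[0,0,0,0,0,-150,64],[0,0,0,0,0,-150,64]]]}}

```text
time: 10.18
position: [593.1, -177.1, 217.4]
orientation: [0.003, -0.085, 0.996, -0.0]
ft_force: [-0.3, 0.3, -1.1]
opening: 0.749
```

>>> {"op": "move_arm", "data": {"targets": [[[0,0,0,20,25,0,64],[0,0,0,40,55,0,64],[0,0,0,60,85,0,64],[0,0,0,80,115,0,64],[0,0,0,95,140,0,64],[0,0,0,95,140,0,64],[0,0,0,95,140,0,64],[0,0,0,95,140,0,64]]]}}

```text
time: 10.85
position: [475.7, -55.7, 216.4]
orientation: [0.002, -0.085, 0.996, -0.0]
ft_force: [0.3, -0.6, -0.6]
opening: 0.749
```

```bash
python3 - <<'E'
from h import *
print(cur()[0]["time"],cur()[1],cur()[0]["qvel"].round(3) if hasattr(cur()[0]["qvel"],"round") else 0)
a=bot.get_image("scene")[:,:,::-1].copy();b=bot.get_image("top")[:,:,::-1].copy()
cv2.imwrite("pics/t9.png",b)
F=5
for nm,im,(x0,y0,w,h) in (("scene",a,(300,200,120,115)),("top",b,(340,150,90,115))):
    cr=cv2.resize(im[y0:y0+h,x0:x0+w],None,fx=F,fy=F,interpolation=cv2.INTER_CUBIC)
    q=((proj(nm,box(592.8,-176.8,92,92,9.7,90,44)[:4])-[x0,y0]+.5)*F-.5).round().astype(int)
    cv2.imwrite(f"pics/{nm}9r.png",cr.copy())
    for i in range(4): cv2.line(cr,q[i],q[(i+1)%4],(0,0,255),1)
    cv2.imwrite(f"pics/{nm}9.png",cr)
E
```

```text
10.85 [475.65704464 -55.65028951 216.37773863] [ 0.015  0.013  0.012 -0.019 -0.001  0.001  0.   ]
```

View pics/scene9.png

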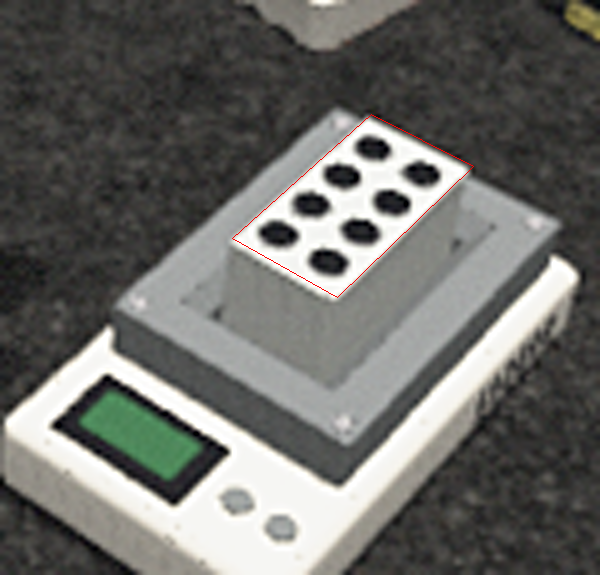

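View pics/top9.png

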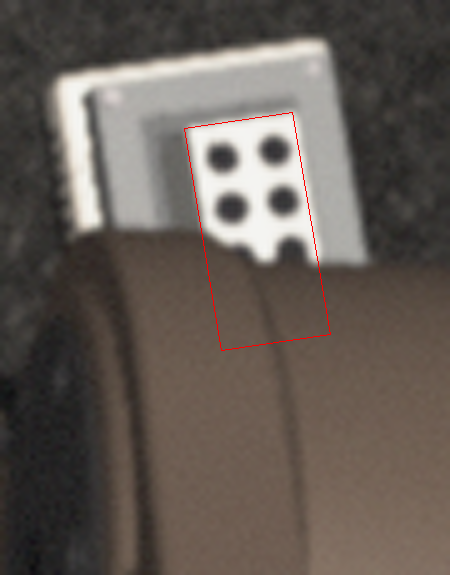

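View pics/t9.png

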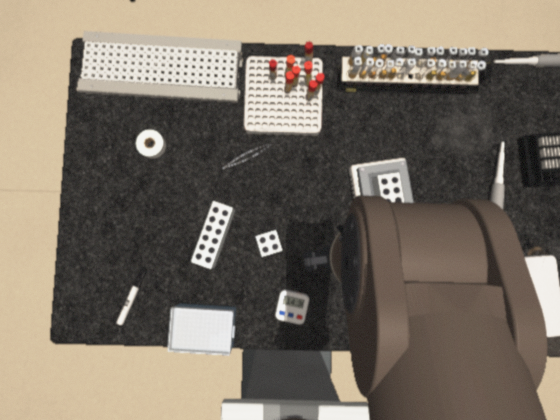

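The scene view shows the block flat in the pocket: its top outline at z 92 matches the prediction within a pixel, holes up. The long block (212,235) and half block (268,243) have not moved. Handing in.

```bash
python3 - <<'E'
from bench import bot
print(bot.close_job())
E
```

```text
the job is handed in; nothing more can be done
None
```

The middle-sized (8-hole) block is in the heater pocket, flat on the floor with its holes up and released. I gripped it across its 44 mm width and lowered it tilted 15° with the low end in the pocket first. I then rocked it level about that low corner and set it down. The job was handed in at about 11 s.

**Last checks:**
- **Seating:** the block touched down at a tool height of 65.4 mm, exactly the floor height plus the grip height, with about 9 N of contact force.
- **Fit:** in the last scene picture, the block's top outline matches the predicted seated position (z 92 mm) to within about 1 px. The arm hid part of the block in the top view, so only its far end could be checked there.
- **Release and other blocks:** the force was about zero after letting go, and the arm is clear. The other two blocks are where they stood.

**Disagreement:** the top and wrist cameras differed by about 2 mm on both the block and the heater, so I worked from the wrist camera. No checks failed.

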